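# Change the bench air unit over to the nozzle outlet

## Task

Switch the bench air unit so that it feeds the outlet that carries the long stepped nozzle, not the one closed by the short blunt cap. Its two levers are interlocked: turn the isolator lever (at the inlet end) fully off, across the block; then swing the selector lever (at the outlet end) all the way to the nozzle's side; then turn the isolator fully back on, in line with the block. Leave the grease tin and the calculator where they lie, and let go of the levers at the end.

Things in the scene. Friction and masses are not known exactly. Their poses are not given: they have to be found in the camera images.
- unit: fixed aluminium valve block, 100 (x) x 200 (y) x 30 mm high, with two steel interlock discs (tops 41 mm above the bench) and two levers on top. Origin at the centre of its underside; x points to its far long side, y to its inlet end (brass stub, 33 mm long), -y to its outlet end. The isolator turns about a vertical axis at (0, +37 mm), the selector about one at (0, -37 mm)
- isolator (a joint): isolator lever, rad. 0 = on: arm along the block's +y, at its stop. Turns clockwise from above to 1.571 = off: arm along the block's +x, at its stop. Starts at 0 to 0.12; stays where left; about 2 N at the post turns it. Locks the selector unless beyond about 1.4. Turning it back on nudges a selector left part-way into the nearest of centre or fully across, which may be the wrong one
- selector (a joint): selector lever, rad. 0 = centre, both outlets shut: arm along the block's -y. Positive is counter-clockwise from above, to the outlet on the block's +x side; fully across is +1.047 or -1.047, each at a stop. Starts at the centre, with a play of 0.04. Stays where left; about 2 N at the post turns it when free
- isolator_post (a point): middle of the isolator's upright round black post: 16 mm in diameter, from 61 to 106 mm above the bench, this point 83 mm above it. The post stands 65 mm from the isolator's axis on a flat steel arm whose top is 61 mm above the bench
- selector_post (a point): middle of the selector's upright round black post: 16 mm in diameter, from 61 to 106 mm above the bench, this point 83 mm above it. The post stands 65 mm from the selector's axis on a flat steel arm whose top is 61 mm above the bench
- nozzle: fixed steel nozzle, 70 mm long, stepping from 22 to 7 mm in diameter, on one of the two outlets. Origin on its axis at the block's outlet end face, at x = +30 or -30 mm in the block's frame, 17 mm above the bench; points to the block's -y. It changes places with the cap.
- cap: fixed blunt steel cap, 20 mm long, 25 mm in diameter, on the other outlet. Origin on its axis at the block's outlet end face; points to the block's -y.
- grease_tin: loose flat round tin with a yellow lid, 71 mm across, 30 mm high, left of the block; origin at the centre of its underside; leave it alone
- calculator: loose pocket calculator, 85 x 148 x 15 mm, right of the block; origin at the centre of its underside; leave it alone

How it is judged:
On the way, in this order (a step that is already met when the one before it is completed fails the run):
1. the isolator is turned fully off (value of joint isolator above 1.4 rad), for 0.1 s.
2. the selector is swung to the nozzle's side while the isolator is off (((x of nozzle in the frame of unit above 0 m and value of joint selector above 0.9 rad) or (x of nozzle in the frame of unit below 0 m and value of joint selector below -0.9 rad)) and value of joint isolator above 1.4 rad), for 0.1 s.
3. the isolator is turned fully back on, the selector still at the nozzle's side (((x of nozzle in the frame of unit above 0 m and value of joint selector above 0.98 rad) or (x of nozzle in the frame of unit below 0 m and value of joint selector below -0.98 rad)) and value of joint isolator below 0.12 rad), for 0.2 s.
At the end, for the whole second after the job is handed in: The selector is within 0.067 rad (about 4 degrees) of its stop on the nozzle's side, the isolator is on (within 0.12 rad, 7 degrees, of its stop) and at rest, and tin and calculator lie within 30 mm of where they were (all of step 3 and velocity of joint isolator between -0.05 and 0.05 rad/s and distance of each of grease_tin, calculator from where it was at the start of the episode below 0.03 m); the robot touches nothing.
It fails at once if the grease tin is pushed away (more than 30 mm) (distance of grease_tin from where it was at the start of the episode above 0.03 m).
It fails at once if the calculator is pushed away (more than 30 mm) (distance of calculator from where it was at the start of the episode above 0.03 m).
It also fails if it takes over 64 s, if anything falls off the work surface, if the arm or the gripper's body presses on something with over 40 N, if the wrist force passes 120 N, or if a joint passes its speed limit or range.

## Robot

A 6-joint arm with a two-finger parallel gripper is mounted at the origin on the work surface; the furniture and walls round the work are solid. World frame = base frame: x ahead of the robot, y to its left, z up, the work surface at z = 0. Lengths are in m, angles in rad, forces in N, time in s.
With the tool pointing down it reaches from about 0.35 to 0.975 m from the base axis. Payload 4.9 kg.
Tool frame: the origin (TCP) lies midway between the tips of the shut fingers; the grasp point (between the pads) lies 19 mm behind it; z points along the fingers, y is the line along which they close (so a half turn about z gives the same grasp; the last joint's range is limited). The gripper opens to 85 mm and grips with 20 to 120 N. Pads are 22 mm wide; open, the fingers measure 114 mm over their backs; the gripper's body (76 mm by 85 mm) begins 54 mm behind the grasp point. The pads swing forward as they close: fully open they stand 13 mm farther back than shut.
Start: joints at [-0.119, 0.053, 1.613, -0, 1.476, -0.119], TCP at [0.625, 0, 0.231] pointing down, gripper open.
Joint ranges: [-3.01, 3.01], [-1.01, 2.22], [0.06, 2.58], [-1.02, 4.17], [0.09, 2.62], [-3.14, 3.14]. Speed limits (rad/s): [2.57, 2.57, 3.14, 3.14, 3.14, 3.14].

## Interface

Orientations are given as a unit quaternion [w, x, y, z].
In Python, from plant import * gives the robot as it stands.
- The arm moves only by the tool jog_arm, never from a script. Its argument "targets" is a list of rows, each a list of 3 entries, a list of its own where there are three numbers: the shift along the tool's x, y, z in units of 25 mm (1.0 is 25 mm), then the turn, a rotation vector about the tool's x, y, z in units of 8 degrees (1.0 is 8 degrees), then the opening in per cent of the stroke, from 0 (shut) to 100 (fully open). A call has 1 to 8 rows; each row is the pose to reach, as a shift and turn from the pose commanded when the call began, along the tool's axes at that moment; what a row does not reach only later rows make up. A row lasts 1/8 s, in which the tool goes at most 62.5 mm and 10.7 degrees, less where a joint would pass 70% of its speed; a pose out of reach is approached as far as the arm can. A call with a gripper value outside its range is refused whole. The fingers move at their own pace and stop on an object; the grip force is fixed at half the most. Time passes only in rows, so rows that repeat a pose let the fingers close. It gives the time, the measured TCP pose, the force, the opening and the grip force at its end, in the units of the state.
- state(): the state, without advancing time (a new reading comes with each control period).
- grab_frame(name): name is "scene" or "side" or "wrist"; returns (picture, depth): 400x640x3 uint8, red, green, blue; 400x640 float32, m along the optical axis (not along the pixel's ray), 0 where there is no reading.
- camera_params(name): a dict with "fovy" (degrees; the focal length in pixels is half the picture's height over the tangent of half this angle, whatever the lens; pixels are square), "cx", "cy" (the principal point, pixels), "dist" ([k1, k2, p1, p2, k3] as OpenCV has them; the pictures are not rectified), "rvec" (rotation vector, rad) and "tvec" (3), from world to camera coordinates, as OpenCV has them; the wrist camera has in their place "hand_eye" (4x4, takes a point from camera to tool coordinates, whose origin is the TCP and whose axes are the flange's). Camera axes: x right, y down, z forward; pixel columns grow to the right and rows downward; lengths in m; the calibration is good to about 2 mm. A picture is of the moment at which its call begins: read the wrist's pose just before it. camera_params takes no time and is no camera call.
- job_done(): hands the job in; it is judged then, once.
The state is a dict: "time": time; "joint_pos": joint angles; "joint_vel": joint speeds; "joint_efforts": joint torques, N m; "tool_pos": TCP position; "tool_rot": TCP orientation; "contact_force": force on the tool from outside, world axes, zero at the start; "ft_torque": the same for the moment, N m; "gripper_width": opening from 0.0 (shut) to 1.0 (fully open); "grasp_force": force on a finger pad.
Only numpy, scipy, OpenCV 4.12 (cv2) and the standard library are available. Lean on these libraries where they do the work, as an engineer would, in place of code of your own. Each camera call takes 0.05 s, during which the arm holds its last target. There are 200 camera calls.

## Working session

There is one attempt and no reset: what is moved stays moved. The work goes in short steps, Python scripts to look and compute and a tool call to move; the robot and the scene stay as the last step left them, time stands still between calls to the robot, and variables do not carry over. Pictures are saved under pics/ and viewed, at most 10 in all, crops included, and the job is handed in when it is done.

Besides the shell and the picture viewer there is one more tool, called after "Call:" as name(argument=value, ...), one argument or row to a line, values as JSON. jog_arm: Moves the arm, as the interface text tells. Its arguments: {"type":"object","properties":{"targets":{"type":"array"}},"required":["targets"]}

```bash
mkdir -p pics
cat > h.py <<'E'
from plant import *
import numpy as np, cv2
def grab(n,tag):
    s=state(); p,d=grab_frame(n); cv2.imwrite(f'pics/{tag}.png',p[:,:,::-1]); np.savez(f'pics/{tag}.npz',p=p,d=d,pos=s['tool_pos'],rot=s['tool_rot']); return p,d
def pts(n,d):
    c=camera_params(n); f=200/np.tan(np.radians(c['fovy'])/2)
    K=np.array([[f,0,c['cx']],[0,f,c['cy']],[0,0,1]])
    u,v=np.meshgrid(np.arange(640.),np.arange(400.))
    q=cv2.undistortPoints(np.stack([u,v],-1).reshape(-1,1,2),K,np.array(c['dist'])).reshape(400,640,2)
    P=np.dstack([q*d[...,None],d])
    R=cv2.Rodrigues(np.array(c['rvec']))[0]
    return (P-np.array(c['tvec']))@R
E
python3 - <<'E'
from h import *
print(state())
for n in('scene','side'):
    grab(n,n+'0'); print(camera_params(n))
E
```

```text
{'time': 0.0, 'joint_pos': array([-1.19005948e-01,  5.33710684e-02,  1.61428848e+00, -3.17770589e-05,
        1.47602453e+00, -1.19025138e-01]), 'joint_vel': array([ 0.00025895, -0.00114303, -0.00180654,  0.00041853, -0.00294265,
       -0.0009022 ]), 'joint_efforts': array([ 2.70554956e-04, -3.93670499e+01, -3.70175600e+01, -1.62778279e-04,
        6.93513779e-03, -6.06393527e-06]), 'tool_pos': array([6.24371359e-01, 6.29611366e-05, 2.30057525e-01]), 'tool_rot': array([-8.12218174e-04,  7.07098535e-01,  7.07114254e-01, -6.58834717e-04]), 'contact_force': array([-0.01685985,  1.04778249, -0.70366507]), 'ft_torque': array([ 0.06529739, -0.00403656,  0.06106723]), 'grasp_force': 0.0, 'gripper_width': 1.0014866752728915}
{'fovy': 57.89381556561609, 'cx': 321.8399948574106, 'cy': 202.4184873468746, 'dist': array([-0.07783444,  0.        ,  0.        ,  0.        ,  0.        ]), 'rvec': array([ 1.96622943, -1.05027886,  0.5747054 ]), 'tvec': array([-0.27727071,  0.25723946,  0.5956386 ])}
{'fovy': 51.34790629116063, 'cx': 313.86927348808496, 'cy': 200.23056826849137, 'dist': array([-0.06075147,  0.        ,  0.        ,  0.        ,  0.        ]), 'rvec': array([ 0.46945625, -2.67450014,  1.28635071]), 'tvec': array([0.41839972, 0.1925905 , 0.91438956])}
```

View pics/scene0.png

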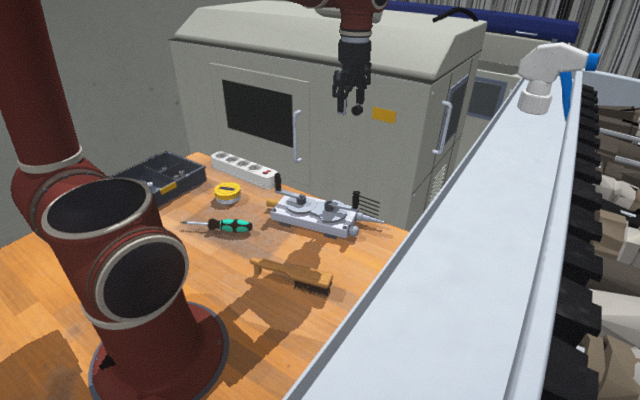

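View pics/side0.png

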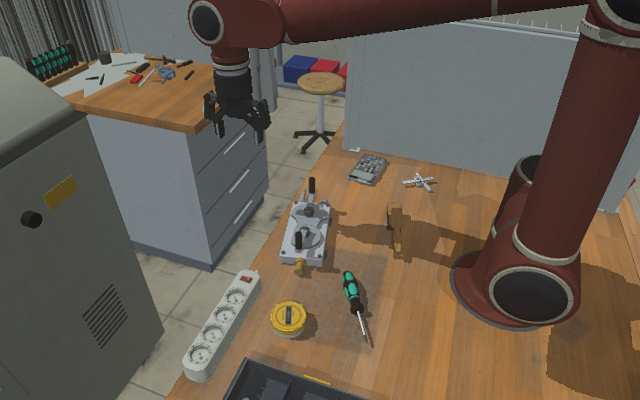

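Scene: block around (315,212), inlet stub at left (272,204), a nozzle at (370,218). Side: block around (305,235), posts near (311,187) and (298,240). Next, enlarged crops.

Run:
```python
from h import *
a=np.load('pics/scene0.npz'); b=np.load('pics/side0.npz')
A=cv2.resize(a['p'][165:255,255:395],None,fx=5,fy=5,interpolation=2)
B=cv2.resize(b['p'][165:285,255:395],None,fx=5,fy=5,interpolation=2)
cv2.imwrite('pics/a.png',A[:,:,::-1]);cv2.imwrite('pics/b.png',B[:,:,::-1])
for n,z in(('scene',a),('side',b)):
    P=pts(n,z['d']); m=(z['d']>0)
    for lo,hi in((.025,.034),(.036,.045),(.075,.11)):
        k=m&(P[...,2]>lo)&(P[...,2]<hi)&(P[...,0]>.4)&(P[...,0]<.9)&(abs(P[...,1])<.3)
        v,u=np.nonzero(k)
        # clusters
        nn,l,s,c=cv2.connectedComponentsWithStats(k.astype(np.uint8),connectivity=8)
        for i in range(1,nn):
            if s[i,4]>15: print(n,lo,s[i],P[l==i].mean(0).round(3),P[l==i].min(0).round(3),P[l==i].max(0).round(3))
```

```text
scene 0.025 [250 167  11   4  23] [0.538 0.26  0.03 ] [0.525 0.247 0.026] [0.547 0.27  0.033]
scene 0.025 [237 169  37  14 101] [0.504 0.229 0.029] [0.499 0.174 0.025] [0.523 0.298 0.034]
scene 0.025 [215 182  26  14 217] [0.42  0.246 0.03 ] [0.4   0.212 0.026] [0.448 0.283 0.033]
scene 0.025 [266 195  97  37 894] [ 0.442 -0.018  0.029] [ 0.4   -0.126  0.025] [0.524 0.127 0.034]
scene 0.025 [305 196  20   6  31] [0.507 0.022 0.03 ] [ 0.5   -0.002  0.027] [0.515 0.051 0.032]
scene 0.036 [237 160  40  19 332] [0.522 0.232 0.041] [0.5   0.174 0.036] [0.551 0.3   0.045]
scene 0.036 [286 197  61  26 759] [ 0.455 -0.013  0.041] [ 0.418 -0.084  0.036] [0.495 0.071 0.045]
scene 0.036 [331 200  12   4  24] [ 0.513 -0.038  0.041] [ 0.508 -0.053  0.039] [ 0.519 -0.024  0.044]
scene 0.075 [274 173   7  14  89] [0.444 0.095 0.093] [0.439 0.089 0.075] [0.454 0.106 0.107]
scene 0.075 [352 191   8  14  90] [ 0.485 -0.104  0.093] [ 0.479 -0.11   0.075] [ 0.494 -0.093  0.108]
side 0.025 [ 279  199   52   72 1158] [0.458 0.028 0.029] [ 0.4   -0.122  0.025] [0.533 0.131 0.034]
side 0.025 [236 280  25  43  96] [0.499 0.244 0.03 ] [0.497 0.189 0.025] [0.501 0.298 0.034]
side 0.025 [228 290  16  13 107] [0.53  0.241 0.027] [0.515 0.229 0.025] [0.544 0.256 0.033]
side 0.025 [271 301  28  31 571] [0.419 0.251 0.03 ] [0.4   0.214 0.025] [0.445 0.285 0.033]
side 0.025 [216 308  17  13 101] [0.53  0.287 0.027] [0.515 0.275 0.025] [0.545 0.3   0.033]
side 0.036 [291 204  36  44 851] [ 0.462 -0.008  0.04 ] [ 0.419 -0.083  0.036] [0.518 0.071 0.045]
side 0.036 [214 269  47  51 896] [0.522 0.237 0.041] [0.498 0.177 0.036] [0.55  0.3   0.045]
side 0.075 [309 177   6  13  72] [ 0.486 -0.097  0.094] [ 0.48  -0.109  0.076] [ 0.494 -0.091  0.107]
side 0.075 [295 232   7  15  96] [0.445 0.103 0.094] [0.439 0.093 0.075] [0.454 0.108 0.108]
```

View pics/a.png

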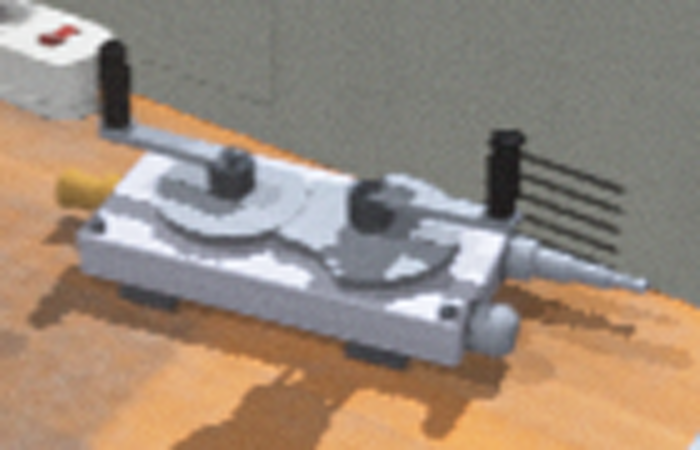

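View pics/b.png

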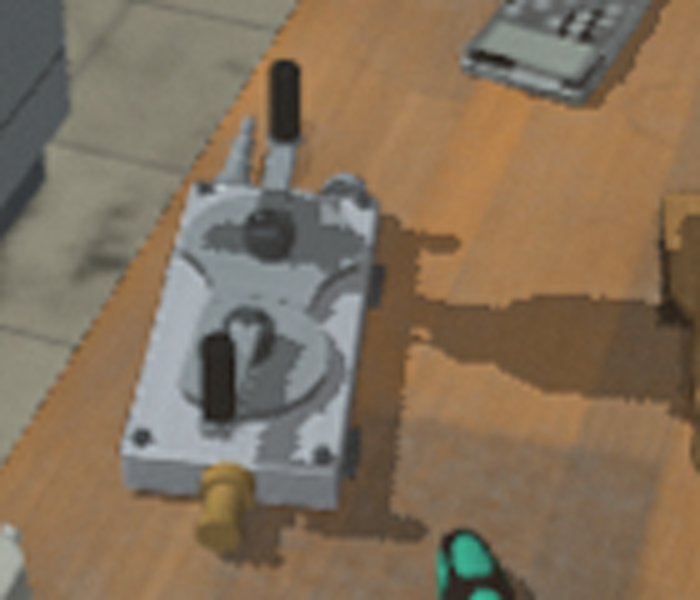

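Nozzle is on the far (+x) side; the cap is on the near side. In crop b the nozzle is at (240,150) and the cap at (347,185). So the selector goes to +1.047.

Run:
```python
from h import *
from scipy.optimize import least_squares
Q=[];post=[]
for n in('scene','side'):
    z=np.load(f'pics/{n}0.npz'); P=pts(n,z['d'])
    box=(z['d']>0)&(P[...,0]>.36)&(P[...,0]<.6)&(abs(P[...,1])<.13)
    for k in (box&(P[...,2]>.027)&(P[...,2]<.045),):
        q=P[k][:,:2]; Q.append(q); r=cv2.minAreaRect(q.astype(np.float32)); print(n,r)
    k=box&(P[...,2]>.07)&(P[...,2]<.104)
    for s in(1,-1):
        q=P[k&(P[...,1]*s>0)][:,:2]
        f=least_squares(lambda c:np.hypot(*(q-c).T)-.008,np.median(q,0)+0.004*np.sign(np.median(q,0)-(-(cv2.Rodrigues(camera_params(n)['rvec'])[0].T@camera_params(n)['tvec'])[:2])),loss='soft_l1',f_scale=.001)
        post.append(f.x); print(n,'post',s,f.x.round(4),len(q))
    w=(z['d']>0)&(P[...,2]>.05)&(P[...,2]<.35)&(P[...,0]>.56)&(abs(P[...,1])<.25)
    print('far stuff x pct',np.percentile(P[w][:,0],[1,5,20,50]) if w.any() else None)
q=np.vstack(Q)
def score(a):  # soft count inside the 100x200 rectangle
    c,s=np.cos(a[2]),np.sin(a[2]); d=q-a[:2]; x=d@[c,s]; y=d@[-s,c]
    o=np.maximum(abs(x)-.05,0)+np.maximum(abs(y)-.1,0)
    return np.minimum(o,.004).sum()
best=min(((score((x,y,t)),x,y,t) for x in np.arange(.45,.49,.002) for y in np.arange(-.02,.021,.002) for t in np.arange(.05,.35,.02)))
print(best)
```

```text
scene ((0.46407169103622437, 0.004300445318222046), (0.10232442617416382, 0.2514099180698395), 12.619654655456543)
scene post 1 [0.4483 0.0986] 77
scene post -1 [ 0.4899 -0.1014] 80
far stuff x pct [0.57158297 0.66622689 1.12294834 1.29184667]
side ((0.46323925256729126, 0.006781294941902161), (0.09960195422172546, 0.24900999665260315), 12.31873607635498)
side post 1 [0.4473 0.0984] 83
side post -1 [ 0.4888 -0.1012] 67
far stuff x pct [0.56999566 0.60256459 1.11700408 1.12088031]
(np.float64(0.40380415369384504), np.float64(0.464), np.float64(-0.0020000000000000157), np.float64(0.21000000000000002))
```

Call:
jog_arm(
  targets=[
    [[3.94,-7.06,2.0],[0,0,-1.25],35],
    [[3.94,-7.06,2.0],[0,0,-1.25],35],
    [[3.94,-7.06,2.8],[0,0,-1.25],35],
    [[3.94,-7.06,2.8],[0,0,-1.25],35],
    [[3.94,-7.06,2.8],[0,0,-1.25],35],
    [[3.94,-7.06,2.8],[0,0,-1.25],35],
  ],
)

```text
time: 0.85
tool_pos: [0.4494, 0.0983, 0.162]
tool_rot: [0.001, 0.643, 0.766, 0.0]
contact_force: [0.9, 0.9, 0.4]
gripper_width: 0.351
grasp_force: 0.0
```

Run:
```python
from h import *
s=state();print(s['time'],s['tool_pos'],s['tool_rot'],s['gripper_width'],s['contact_force'],s['joint_pos'])
p,d=grab('wrist','w1')
p2,d2=grab('side','s1')
cv2.imwrite('pics/w1s.png',np.hstack([cv2.resize(p,(400,250))[:,:,::-1],cv2.resize(p2[130:290,220:420],(400,320))[:250,:,::-1]]))
```

```text
0.85 [0.44939876 0.09826676 0.16203997] [5.97169686e-04 6.42844662e-01 7.65996225e-01 4.07884974e-04] 0.35103641368455596 [0.86441769 0.8913773  0.35984095] [ 5.34034115e-02 -3.08653388e-01  2.05836258e+00 -2.23138610e-04
  1.39045387e+00 -1.20940249e-01]
```

View pics/w1s.png

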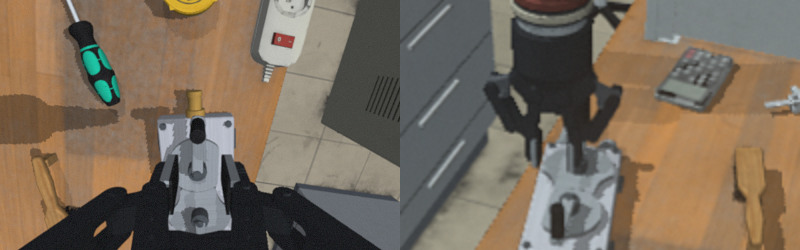

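Wrist view (left half): isolator post centred near (198,130) of the half-size picture, between the finger tips at columns about 172 and 230. I'll check this by projecting the estimate.

Run:
```python
from h import *
from scipy.spatial.transform import Rotation as Ro
c=camera_params('wrist');z=np.load('pics/w1.npz');d=z['d']
f=200/np.tan(np.radians(c['fovy'])/2);K=np.array([[f,0,c['cx']],[0,f,c['cy']],[0,0,1]])
T=np.eye(4);T[:3,:3]=Ro.from_quat(z['rot'],scalar_first=True).as_matrix();T[:3,3]=z['pos'];T=T@c['hand_eye']
u,v=np.meshgrid(np.arange(640.),np.arange(400.))
q=cv2.undistortPoints(np.stack([u,v],-1).reshape(-1,1,2),K,np.array(c['dist'])).reshape(400,640,2)
P=np.dstack([q*d[...,None],d])@T[:3,:3].T+T[:3,3]
for cx,cy in((.448,.0985),(.489,-.1013)):
    k=(d>0)&(np.hypot(P[...,0]-cx,P[...,1]-cy)<.03)&(P[...,2]>.098)&(P[...,2]<.112)
    q=P[k];print(len(q)); 
    if len(q): print(q.mean(0),q.min(0),q.max(0))
k=(d>0)&(P[...,2]>.026)&(P[...,2]<.034)&(abs(P[...,1])<.14)&(P[...,0]<.6)
print(cv2.minAreaRect(P[k][:,:2].astype(np.float32)))
```

```text
578
[0.44801395 0.09940254 0.10451513] [0.44038352 0.09050129 0.09810056] [0.45594488 0.10632868 0.10683615]
0
((0.3800089955329895, 0.0275399312376976), (0.28913503885269165, 0.22822292149066925), 1.2632380723953247)
```

Call:
jog_arm(
  targets=[
    [[0,0,2],[0,0,0],35],
    [[0,0,3],[0,0,0],35],
    [[0,0,3.8],[0,0,0],35],
    [[0,0,3.8],[0,0,0],28],
    [[0,0,3.8],[0,0,0],28],
  ],
)

```text
time: 1.58
tool_pos: [0.4498, 0.0983, 0.0675]
tool_rot: [0.001, 0.643, 0.766, 0.001]
contact_force: [0.6, 0.1, 0.6]
gripper_width: 0.277
grasp_force: 0.0
```

```bash
cat > arc.py <<'E'
from h import *
from scipy.spatial.transform import Rotation as Ro
yaw=.217;C=np.array([.4673,-.0017]);ux=np.array([np.cos(yaw),np.sin(yaw)]);uy=np.array([-ux[1],ux[0]])
def arc(side,a0,a1,n):  # side +1 isolator (cw), -1 selector (ccw); angles in lever rad; rows relative to the present pose
    s=state();R=Ro.from_quat(s['tool_rot'],scalar_first=True);p0=s['tool_pos'];t0=Ro.from_euler('z',0)
    x0=R.as_matrix()[:,0];th0=np.arctan2(x0[1],x0[0])
    for a in np.linspace(a0,a1,n+1)[1:]:
        p=C+side*.037*uy+.065*(np.sin(a)*ux+side*np.cos(a)*uy)
        th=yaw+np.pi/2-side*a   # wanted heading of the tool x axis
        e=R.inv().apply(np.r_[p,p0[2]]-p0)/.025
        r=-(th-th0+np.pi)%(2*np.pi)-np.pi if 0 else -((th-th0+np.pi)%(2*np.pi)-np.pi)
        print(round(a,3),e.round(2),round(np.degrees(r)/8,2))
E
python3 - <<'E'
from arc import *
s=state();print(s['tool_pos'],s['contact_force'],s['gripper_width'])
arc(1,.04,.84,8)
E
```

```text
[0.44978034 0.09828273 0.06752442] [0.57746166 0.12162932 0.55182018] 0.27672096967540677
0.14 [0.01 0.19 0.  ] 0.69
0.24 [-0.03  0.44  0.  ] 1.41
0.34 [-0.1  0.7  0. ] 2.13
0.44 [-0.18  0.94  0.  ] 2.84
0.54 [-0.3   1.17  0.  ] 3.56
0.64 [-0.43  1.4   0.  ] 4.28
0.74 [-0.59  1.6   0.  ] 4.99
0.84 [-0.76  1.79  0.  ] 5.71
```

Call:
jog_arm(
  targets=[
    [[0.01,0.2,0],[0,0,0.7],28],
    [[-0.03,0.44,0],[0,0,1.4],28],
    [[-0.1,0.7,0],[0,0,2.1],28],
    [[-0.18,0.94,0],[0,0,2.85],28],
    [[-0.3,1.17,0],[0,0,3.55],28],
    [[-0.43,1.4,0],[0,0,4.3],28],
    [[-0.59,1.6,0],[0,0,5.0],28],
    [[-0.76,1.79,0],[0,0,5.7],28],
  ],
)

```text
time: 2.58
tool_pos: [0.4965, 0.0874, 0.0676]
tool_rot: [0.0, 0.89, 0.456, 0.0]
contact_force: [-2.4, -0.1, 0.6]
gripper_width: 0.277
grasp_force: 0.9
```

Run:
```python
from arc import *
s=state();print(s['tool_pos'],s['contact_force'],s['gripper_width'])
arc(1,.84,1.64,8)
```

```text
[0.49646095 0.08739524 0.06763136] [-2.41920892 -0.13279663  0.55386956] 0.2767451334076531
0.94 [0.   0.29 0.  ] 0.71
1.04 [-0.04  0.55  0.  ] 1.42
1.14 [-0.1  0.8  0. ] 2.14
1.24 [-0.19  1.04  0.  ] 2.85
1.34 [-0.3   1.28  0.  ] 3.57
1.44 [-0.44  1.5   0.  ] 4.29
1.54 [-0.6   1.71  0.  ] 5.0
1.64 [-0.77  1.9   0.  ] 5.72
```

Call:
jog_arm(
  targets=[
    [[0,0.29,0],[0,0,0.7],28],
    [[-0.04,0.55,0],[0,0,1.4],28],
    [[-0.1,0.8,0],[0,0,2.15],28],
    [[-0.19,1.04,0],[0,0,2.85],28],
    [[-0.3,1.28,0],[0,0,3.55],28],
    [[-0.44,1.5,0],[0,0,4.3],28],
    [[-0.6,1.71,0],[0,0,5.0],28],
    [[-0.77,1.9,0],[0,0,5.7],28],
  ],
)

```text
time: 3.58
tool_pos: [0.5237, 0.0446, 0.0676]
tool_rot: [-0.001, 0.997, 0.075, 0.0]
contact_force: [-6.6, 12.0, 1.0]
gripper_width: 0.282
grasp_force: 7.5
```

Call:
jog_arm(
  targets=[
    [[0,0.06,0],[0,0,0],28],
    [[0,0.06,0],[0,0,0],28],
    [[0,-0.15,0],[0,0,0],30],
    [[0,-0.15,-2],[0,0,0],35],
    [[0,-0.15,-3.8],[0,0,0],35],
    [[0,-0.15,-3.8],[0,0,0],35],
  ],
)

```text
time: 4.32
tool_pos: [0.5266, 0.0477, 0.1679]
tool_rot: [0.001, 0.997, 0.077, 0.006]
contact_force: [-0.4, 0.1, -0.9]
gripper_width: 0.35
grasp_force: 0.0
```

Run:
```python
from arc import *
s=state();print(s['tool_pos'],s['contact_force'],s['joint_pos'])
z,d=grab('side','s2');P=pts('side',d)
for x,y in((.5228,.0484),(.489,-.1013)):
    k=(d>0)&(P[...,2]>.07)&(P[...,2]<.104)&(np.hypot(P[...,0]-x,P[...,1]-y)<.03)
    print(P[k].mean(0),k.sum())
arc(-1,-.1,0,1)
```

```text
[0.52661061 0.04767786 0.1678954 ] [-0.4324566   0.09446408 -0.90535048] [-5.02683635e-02 -1.39470323e-01  1.90668052e+00 -4.44899796e-04
  1.36246751e+00  1.36710059e+00]
[0.51820902 0.05315167 0.08723533] 79
[ 0.48556584 -0.09591374  0.08687643] 68
0.0 [-2.32  5.67 -0.01] -11.7
```

Call:
jog_arm(
  targets=[
    [[-2.32,5.67,0],[0,0,-1.3],35],
    [[-2.32,5.67,0],[0,0,-2.6],35],
    [[-2.32,5.67,0],[0,0,-3.9],35],
    [[-2.32,5.67,0],[0,0,-5.2],35],
    [[-2.32,5.67,0],[0,0,-6.5],35],
    [[-2.32,5.67,0],[0,0,-7.8],35],
    [[-2.32,5.67,0],[0,0,-9.1],35],
    [[-2.32,5.67,0],[0,0,-10.4],35],
  ],
)

```text
time: 5.38
tool_pos: [0.4863, -0.1009, 0.1598]
tool_rot: [-0.001, 0.693, 0.721, -0.001]
contact_force: [-0.5, -0.4, 0.4]
gripper_width: 0.35
grasp_force: 0.0
```

Run:
```python
from arc import *
s=state();print(s['tool_pos'],s['contact_force'])
arc(-1,-.1,0,1)
```

```text
[ 0.48627263 -0.10087408  0.15976956] [-0.45164129 -0.44741336  0.35622152]
0.0 [-0.02  0.12 -0.  ] -1.26
```

Call:
jog_arm(
  targets=[
    [[0,0.12,0],[0,0,-1.25],35],
    [[0,0.12,1.5],[0,0,-1.25],35],
    [[0,0.12,3],[0,0,-1.25],35],
    [[0,0.12,3.7],[0,0,-1.25],35],
    [[0,0.12,3.7],[0,0,-1.25],28],
    [[0,0.12,3.7],[0,0,-1.25],28],
  ],
)

```text
time: 6.12
tool_pos: [0.491, -0.1013, 0.0701]
tool_rot: [0.001, 0.629, 0.777, 0.0]
contact_force: [0.7, -0.1, -0.2]
gripper_width: 0.279
grasp_force: 0.0
```

Run:
```python
from arc import *
s=state();print(s['tool_pos'],s['contact_force'])
arc(-1,0,1.12,8)
```

```text
[ 0.49104171 -0.10126847  0.07011984] [ 0.68991283 -0.14858115 -0.15483963]
0.14 [0.04 0.29 0.  ] -1.06
0.28 [0.12 0.65 0.  ] -2.06
0.42 [0.25 0.99 0.  ] -3.06
0.56 [0.42 1.31 0.  ] -4.07
0.7 [0.64 1.6  0.  ] -5.07
0.84 [0.89 1.86 0.  ] -6.07
0.98 [1.18 2.08 0.  ] -7.07
1.12 [1.5  2.26 0.  ] -8.08
```

Call:
jog_arm(
  targets=[
    [[0.04,0.29,0],[0,0,-1.05],28],
    [[0.12,0.65,0],[0,0,-2.05],28],
  ],
)

```text
time: 6.38
tool_pos: [0.5058, -0.0948, 0.0703]
tool_rot: [0.0, 0.51, 0.86, -0.0]
contact_force: [-3.1, 0.2, -0.2]
gripper_width: 0.281
grasp_force: 1.0
```

Run:
```python
from arc import *
s=state();print(s['tool_pos'],s['contact_force'])
arc(-1,.28,1.12,7)
```

```text
[ 0.50582776 -0.09481837  0.07030747] [-3.11336431  0.16880393 -0.21870862]
0.4 [0.   0.32 0.  ] -0.84
0.52 [0.06 0.63 0.  ] -1.7
0.64 [0.15 0.93 0.  ] -2.56
0.76 [0.28 1.21 0.  ] -3.42
0.88 [0.44 1.48 0.  ] -4.28
1.0 [ 0.63  1.73 -0.  ] -5.13
1.12 [ 0.85  1.95 -0.  ] -5.99
```

Selector turns freely.

Call:
jog_arm(
  targets=[
    [[0,0.32,0],[0,0,-0.85],28],
    [[0.06,0.63,0],[0,0,-1.7],28],
    [[0.15,0.93,0],[0,0,-2.55],28],
    [[0.28,1.21,0],[0,0,-3.4],28],
    [[0.44,1.48,0],[0,0,-4.3],28],
    [[0.63,1.73,0],[0,0,-5.15],28],
    [[0.85,1.95,0],[0,0,-6.0],28],
    [[0.85,1.95,0],[0,0,-6.0],28],
  ],
)

```text
time: 7.38
tool_pos: [0.5386, -0.0536, 0.0704]
tool_rot: [0.001, 0.118, 0.993, -0.001]
contact_force: [-1.8, -3.6, 0.2]
gripper_width: 0.281
grasp_force: 2.0
```

Call:
jog_arm(
  targets=[
    [[0.05,0.1,0],[0,0,0],28],
    [[0.05,0.1,0],[0,0,0],28],
    [[0.05,0.1,0],[0,0,0],28],
  ],
)

```text
time: 7.75
tool_pos: [0.5387, -0.0533, 0.0705]
tool_rot: [0.002, 0.118, 0.993, -0.003]
contact_force: [-0.4, -11.1, -3.1]
gripper_width: 0.278
grasp_force: 5.7
```

Call:
jog_arm(
  targets=[
    [[0,0.06,0],[0,0,0],28],
    [[0,0.06,0],[0,0,0],28],
    [[0,-0.22,0],[0,0,0],30],
    [[0,-0.22,0],[0,0,0],35],
    [[0,-0.22,-2],[0,0,0],35],
    [[0,-0.22,-3.8],[0,0,0],35],
    [[0,-0.22,-3.8],[0,0,0],35],
  ],
)

```text
time: 8.62
tool_pos: [0.5396, -0.0555, 0.1698]
tool_rot: [0.005, 0.118, 0.993, -0.0]
contact_force: [0.3, 0.2, -0.4]
gripper_width: 0.348
grasp_force: 0.0
```

Run:
```python
from arc import *
s=state();print(s['tool_pos'],s['contact_force'],s['joint_pos'])
z,d=grab('side','s3');P=pts('side',d)
a=1.047;p=C-.037*uy+.065*(np.sin(a)*ux-np.cos(a)*uy)
for x,y in((.5228,.0484),p):
    k=(d>0)&(P[...,2]>.07)&(P[...,2]<.104)&(np.hypot(P[...,0]-x,P[...,1]-y)<.03)
    q=P[k].mean(0)[:2]+[.0034,-.0054]; print((x,y),q,k.sum())
o=C-.037*uy; v=q-o; print('sel',np.arctan2(v@ux,-v@uy))
arc(1,1.5,1.571,1)
```

```text
[ 0.53957353 -0.05545398  0.16975266] [ 0.25784392  0.22363051 -0.38456681] [-2.40018755e-01 -1.06259795e-01  1.87325285e+00  7.44178365e-04
  1.36397671e+00 -1.57409816e+00]
(0.5228, 0.0484) [0.52154972 0.04764066] 82
(np.float64(0.5372310245656098), np.float64(-0.05746266378156611)) [ 0.53646646 -0.05665506] 65
sel 1.0554180150559507
1.571 [ 1.56  3.89 -0.01] 19.25
```

Call:
jog_arm(
  targets=[
    [[1.56,3.89,0],[0,0,1.3],35],
    [[1.56,3.89,0],[0,0,2.6],35],
    [[1.56,3.89,0],[0,0,3.9],35],
    [[1.56,3.89,0],[0,0,5.2],35],
    [[1.56,3.89,0],[0,0,6.5],35],
    [[1.56,3.89,0],[0,0,7.8],35],
    [[1.56,3.89,0],[0,0,9.1],35],
    [[1.56,3.89,0],[0,0,10.4],35],
  ],
)

```text
time: 9.68
tool_pos: [0.52, 0.0488, 0.1618]
tool_rot: [-0.001, 0.75, 0.662, -0.001]
contact_force: [0.4, 0.4, -0.6]
gripper_width: 0.349
grasp_force: 0.0
```

Call:
jog_arm(
  targets=[
    [[0,0,0],[0,0,1.3],35],
    [[0,0,0],[0,0,2.6],35],
    [[0,0,0],[0,0,3.9],35],
    [[0,0,0],[0,0,5.2],35],
    [[0,0,0],[0,0,6.5],35],
    [[0,0,0],[0,0,7.8],35],
    [[0,0,0],[0,0,8.85],35],
    [[0,0,0],[0,0,8.85],35],
  ],
)

```text
time: 10.68
tool_pos: [0.5202, 0.0487, 0.1621]
tool_rot: [-0.0, 0.994, 0.109, -0.001]
contact_force: [0.6, -0.5, -0.3]
gripper_width: 0.346
grasp_force: 0.0
```

Run:
```python
from arc import *
s=state();print(s['tool_pos'],s['contact_force'],s['joint_pos'])
arc(1,1.5,1.571,1)
```

```text
[0.52018221 0.04871991 0.16210707] [ 0.56557775 -0.4646149  -0.26933234] [-4.92790058e-02 -1.39796811e-01  1.91694808e+00  3.08525194e-04
  1.36725353e+00  1.30307774e+00]
1.571 [ 0.1   0.03 -0.  ] 0.01
```

Call:
jog_arm(
  targets=[
    [[0.08,0.03,2],[0,0,0],35],
    [[0.08,0.03,3],[0,0,0],35],
    [[0.08,0.03,3.75],[0,0,0],35],
    [[0.08,0.03,3.75],[0,0,0],28],
    [[0.08,0.03,3.75],[0,0,0],28],
  ],
)

```text
time: 11.3
tool_pos: [0.5241, 0.0481, 0.0712]
tool_rot: [0.0, 0.994, 0.108, 0.001]
contact_force: [-0.2, 0.1, -0.0]
gripper_width: 0.282
grasp_force: 0.0
```

Run:
```python
from arc import *
s=state();print(s['tool_pos'],s['contact_force'])
arc(1,1.571,.771,8)
```

```text
[0.5241454  0.04809898 0.07115771] [-0.16368248  0.09494201 -0.00402009]
1.471 [-0.06 -0.28 -0.  ] -0.71
1.371 [-0.1  -0.54 -0.  ] -1.43
1.271 [-0.17 -0.79 -0.  ] -2.15
1.171 [-0.25 -1.04 -0.  ] -2.86
1.071 [-0.37 -1.27 -0.  ] -3.58
0.971 [-0.5  -1.49 -0.  ] -4.3
0.871 [-0.66 -1.7  -0.  ] -5.01
0.771 [-0.84 -1.89 -0.  ] -5.73
```

Call:
jog_arm(
  targets=[
    [[-0.05,-0.28,0],[0,0,-0.7],28],
    [[-0.1,-0.54,0],[0,0,-1.4],28],
    [[-0.16,-0.79,0],[0,0,-2.15],28],
    [[-0.25,-1.04,0],[0,0,-2.85],28],
    [[-0.37,-1.27,0],[0,0,-3.6],28],
    [[-0.5,-1.49,0],[0,0,-4.3],28],
    [[-0.66,-1.7,0],[0,0,-5.0],28],
    [[-0.84,-1.89,0],[0,0,-5.7],28],
  ],
)

```text
time: 12.3
tool_pos: [0.4949, 0.0899, 0.0724]
tool_rot: [0.001, 0.874, 0.486, 0.003]
contact_force: [3.4, -0.3, -1.7]
gripper_width: 0.28
grasp_force: 1.2
```

Run:
```python
from arc import *
s=state();print(s['tool_pos'],s['contact_force'])
arc(1,.771,-.07,8)
```

```text
[0.49485762 0.0898643  0.07242043] [ 3.36296043 -0.2608724  -1.65270187]
0.666 [-0.05 -0.31 -0.  ] -0.76
0.561 [-0.09 -0.58 -0.  ] -1.51
0.456 [-0.16 -0.85 -0.  ] -2.26
0.351 [-0.26 -1.1  -0.01] -3.02
0.245 [-0.39 -1.35 -0.01] -3.77
0.14 [-0.53 -1.57 -0.01] -4.52
0.035 [-0.71 -1.79 -0.01] -5.28
-0.07 [-0.9  -1.98 -0.01] -6.03
```

Call:
jog_arm(
  targets=[
    [[-0.05,-0.31,0],[0,0,-0.75],28],
    [[-0.09,-0.58,0],[0,0,-1.5],28],
    [[-0.16,-0.85,0],[0,0,-2.25],28],
    [[-0.26,-1.1,0],[0,0,-3.0],28],
    [[-0.39,-1.35,0],[0,0,-3.75],28],
    [[-0.53,-1.57,0],[0,0,-4.5],28],
    [[-0.71,-1.79,0],[0,0,-5.3],28],
    [[-0.9,-1.98,0],[0,0,-6.05],28],
  ],
)

```text
time: 13.3
tool_pos: [0.4408, 0.0974, 0.0726]
tool_rot: [0.002, 0.597, 0.802, 0.002]
contact_force: [2.2, 2.4, 1.0]
gripper_width: 0.277
grasp_force: 1.2
```

Call:
jog_arm(
  targets=[
    [[0,-0.06,0],[0,0,0],28],
    [[0,-0.06,0],[0,0,0],28],
    [[0,-0.06,0],[0,0,0],28],
  ],
)

```text
time: 13.68
tool_pos: [0.4397, 0.0971, 0.0723]
tool_rot: [0.002, 0.6, 0.8, 0.002]
contact_force: [3.4, 4.1, 3.5]
gripper_width: 0.282
grasp_force: 2.3
```

Call:
jog_arm(
  targets=[
    [[0,-0.08,0],[0,0,0],28],
    [[0,-0.08,0],[0,0,0],28],
    [[0,-0.14,0],[0,0,0],28],
    [[0,-0.14,0],[0,0,0],28],
  ],
)

```text
time: 14.18
tool_pos: [0.4394, 0.0969, 0.0726]
tool_rot: [0.005, 0.6, 0.8, 0.006]
contact_force: [16.3, 8.4, -7.4]
gripper_width: 0.281
grasp_force: 9.1
```

At the stop. I'll back off, lift clear and check.

Call:
jog_arm(
  targets=[
    [[0,0.3,0],[0,0,0],32],
    [[0,0.3,0],[0,0,0],35],
    [[0,0.3,-2],[0,0,0],35],
    [[0,0.3,-4],[0,0,0],35],
    [[0,0.3,-5],[0,0,0],35],
    [[0,0.3,-5],[0,0,0],35],
  ],
)

```text
time: 14.92
tool_pos: [0.4422, 0.0974, 0.1973]
tool_rot: [0.002, 0.599, 0.801, 0.001]
contact_force: [0.2, -0.3, -0.4]
gripper_width: 0.349
grasp_force: 0.0
```

Run:
```python
from arc import *
s=state();print(s['time'],s['tool_pos'],s['contact_force'])
for n in('side','scene'):
    p,d=grab(n,n+'4');P=pts(n,d)
    off=np.array({'side':[.0034,-.0054],'scene':[.0049,.0026]}[n])
    for sd,a0 in((1,0),(-1,1.047)):
        o=C+sd*.037*uy; q0=o+.065*(np.sin(a0)*ux+sd*np.cos(a0)*uy)
        k=(d>0)&(P[...,2]>.07)&(P[...,2]<.104)&(np.hypot(*np.moveaxis(P[...,:2]-q0,-1,0))<.025)
        v=P[k].mean(0)[:2]+off-o; print(n,sd,k.sum(),np.arctan2(v@ux,sd*v@uy))
    if n=='side': cv2.imwrite('pics/s4c.png',cv2.resize(p[140:330,230:410],None,fx=3,fy=3)[:,:,::-1])
```

```text
14.925 [0.44219831 0.09744539 0.19730606] [ 0.165347   -0.31652993 -0.35187065]
side 1 89 -0.008912126265916379
side -1 0 nan
scene 1 73 -0.009078674220753851
scene -1 75 1.034993552733219<stdin>:9: RuntimeWarning: Mean of empty slice.
  ret = um.true_divide(
```

View pics/s4c.png

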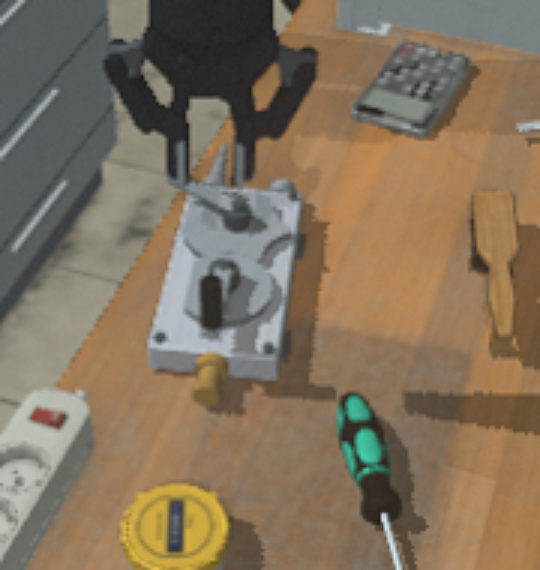

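The selector arm points at the nozzle side, from (240,210) towards (175,185). The isolator post at (211,300) is in line with the block. The tin and calculator haven't moved, and the gripper is clear.

```bash
python3 -c "
from plant import *
print(job_done())"
```

```text
the job is handed in; nothing more can be done
None
```

The air unit now feeds the nozzle outlet: my last camera measurement put the selector at about 1.03 rad (stop at 1.047) and the isolator back on at about 0 rad; the tin and calculator look unmoved, the gripper is clear, and the job was handed in at about 15 s with no verdict returned.

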